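# Draw the pre-filter out of the bench fume extractor and show it over the carton

### The job

The pre-filter of the bench fume extractor has to be looked at: switch the extractor off at its rocker, then lift the top flap right over until it stands open by itself, and draw the thin pre-filter cassette straight up out of the bay by its pull tab, leaving the thick main filter behind it seated. Carry the cassette upright to the open cardboard carton so that no dust falls on the bench, and finish while still holding it: upright and still, over the middle of the carton, its lower edge clear above the rim. Leave the extractor off with its flap open, and do not disturb the other things on the bench.

Things in the scene. Friction and masses are not known exactly. Their poses are not given: they have to be found in the camera images.
- extractor: bench fume extractor, light grey sheet steel, fixed, 300 (x) x 260 (y) x 152 mm high; origin: centre of its underside, -x its front. Front 84 mm: console only 115 mm high (step at x = -66 mm). Filter bay in the top, open upwards: x -58 to 51, y -103 to 43 mm, floor at z = 20 mm, covered by the flap. Black speed knob on top (32 mm across, 12 high, at x 20, y 88 mm): not used
- rocker (a joint): black main rocker switch on the console: bar 40 (x) x 24 x 10 mm pivoting about its middle at x -112, y 90, z 119 mm of the extractor. Radians: 0 = on (the end nearest the robot stands up), 0.4 = off (that end fully down); off counts from 0.3. Stays where it is left; 3 to 6 N on the raised end push it down
- rocker_press (a point): point on the rocker's top face, 16 mm from its pivot towards the end nearest the robot: where to press. It goes down about 6 mm (from 127 to 121 mm above the bench)
- flap (a joint): top flap over the bay: light grey plate 121 (x) x 166 (y) x 6 mm, 0.16 kg, hinged along its far edge. Radians: 0 = shut, 1.57 = upright, 1.9 = open against its stop. Let go below upright it falls shut; beyond 1.65 it falls open onto its stop
- flap_hinge (a point): middle of the flap's hinge axis, at x = +57, y = -30, z = 156 mm of the extractor; the axis runs along the extractor's y. The flap's frame: at 0 it is parallel to the extractor's
- flap_tab (a point): grip point of the flap's pull tab, 148 mm from the hinge axis. The tab is a grey tongue 30 mm wide (y), 10 thick, from 125 to 160 mm from the hinge axis, in the flap's plane; shut, it overhangs the console with 36 mm free under it and can be pinched across its width from above; it turns between the fingers as the flap swings
- prefilter: pre-filter cassette, loose, hidden under the flap: thin upright grey mesh frame 14 (x) x 140 (y) x 95 mm high, 0.10 to 0.20 kg, pull tab on top. Origin: centre of its underside, z up. Stands in end guides (80 mm high, 2.5 mm play) at x -16, y -30, z 20 mm of the extractor, parallel to it; raised 135 mm straight up it is clear of the top
- prefilter_tab (a point): grip point of the cassette's pull tab, 109 mm above the cassette's underside, on its centre line. The tab is an upright grey block 10 (x) x 36 (y) mm, from 95 to 120 mm above the underside. Free space round it in the bay: 37 mm in front, 60 mm behind (over the main filter), 55 mm at either end
- mainfilter: main filter, loose, to be left seated: thick white pleated block 45 (x) x 136 (y) x 80 mm high with a low grey bar (8 x 50, 11 mm high) on top, behind the pre-filter at x 25.5, y -30, z 20 mm of the extractor. Origin: centre of its underside
- carton: open cardboard carton standing on the bench, fixed, 210 (x) x 250 (y) x 80 mm high outside, walls 4 mm, empty but for paper scraps. Origin: centre of its underside, z up
- screwjar: bystander: clear screw jar 48 mm across, 62 mm high, between the extractor and the carton; origin centre of its underside
- pliers: bystander: pliers with orange handles, 170 mm long, lying beyond the carton; origin at the pivot
- taperoll: bystander: roll of tape 96 mm across, 25 mm high; origin centre of its underside
- screwdriver: bystander: screwdriver lying on the left of the extractor
- mug: bystander: white mug 80 mm across, 92 mm high, left of the extractor; origin centre of its underside
- partbox: bystander: closed cardboard box 90 x 120 x 50 mm, right of the carton; origin centre of its underside
- cleaner: bystander: white bottle 52 mm across, 140 mm high, right of the carton; origin centre of its underside

How it is judged:
On the way, in this order (a step that is already met when the one before it is completed fails the run):
1. the extractor is switched off while the flap is still shut (value of joint rocker above 0.3 rad and value of joint flap below 0.15 rad), for 0.2 s.
2. the flap stands open past upright with nothing holding it, the pre-filter still in the bay (value of joint flap above 1.6 rad and contact force between the fingers and flap below 0.1 N and z of prefilter in the frame of extractor below 0.05 m), for 0.3 s.
3. the pre-filter is drawn up clear of the extractor's top, in the gripper (z of prefilter in the frame of extractor above 0.153 m and contact force between the fingers and prefilter above 1 N and contact force between prefilter and extractor below 0.1 N), for 0.2 s.
At the end, for the whole second after the job is handed in: Ends holding: the cassette hangs still in the gripper, upright within 0.2 rad, centre within 45 mm (x) and 60 mm (y) of the carton's centre, lower edge 10 mm or more above the rim; rocker off (over 0.3), flap open (over 1.6 rad), main filter on the bay floor within 5 mm (x of prefilter in the frame of carton between -0.045 and 0.045 m and y of prefilter in the frame of carton between -0.06 and 0.06 m and height (world z) of prefilter above 0.09 m and angle between prefilter's own z axis and vertical below 0.2 rad and linear speed of prefilter below 0.03 m/s and contact force between the fingers and prefilter above 1 N and contact force between prefilter and carton below 0.1 N and value of joint flap above 1.6 rad and value of joint rocker above 0.3 rad and z of mainfilter in the frame of extractor below 0.025 m); the arm keeps its last pose, push and grip.
It fails at once if the main filter is pulled up (more than 15 mm) (z of mainfilter in the frame of extractor above 0.035 m).
It fails at once if the cassette is tipped more than 0.5 rad from upright (angle between prefilter's own z axis and vertical above 0.5 rad).
It fails at once if the flap is opened or the cassette raised with the extractor switched on (value of joint rocker below 0.25 rad and (value of joint flap above 0.3 rad or z of prefilter in the frame of extractor above 0.04 m)).
It fails at once if another thing on the bench is pushed or knocked over (moved more than 30 mm) (distance of any of screwjar, pliers, taperoll, screwdriver, mug, partbox, cleaner from where it was at the start of the episode above 0.03 m).
It also fails if it takes over 67 s, if anything falls off the work surface, if the arm or the gripper's body presses on something with over 40 N, if the wrist force passes 120 N, or if a joint passes its speed limit or range.

### The arm

A 7-joint arm with a two-finger parallel gripper is mounted at the origin on the work surface. World frame = base frame: x ahead of the robot, y to its left, z up, the work surface at z = 0. Lengths are in m, angles in rad, forces in N, time in s.
With the tool pointing down it reaches from about 0.425 to 0.925 m from the base axis. Payload 6.8 kg.
Tool frame: the origin (TCP) lies midway between the tips of the shut fingers; the grasp point (between the pads) lies r.tcp_to_grasp behind it (r.tcp_to_grasp is the distance from the TCP to the grasp point, in m); x points along the fingers, y is the direction in which the jaws open and shut, and the axes are right-handed (so a half turn about x gives the same grasp; the last joint's range is limited). The gripper opens to 85 mm and grips with 20 to 120 N. Pads are 22 mm wide; open, the fingers measure 114 mm over their backs; the gripper's body (76 mm by 85 mm) begins 54 mm behind the grasp point. The pads swing forward as they close: fully open they stand 13 mm farther back than shut.
Start: joints at [-1.256, 0.477, 0.022, 1.555, -0.011, 1.109, -0.083], TCP at [0.277, 0.616, 0.231] pointing down, gripper open.
Joint ranges: [-2.96, 2.96], [-0.34, 2.1], [-1.41, 1.46], [0.24, 2.44], [-1.37, 4.51], [0.17, 1.92], [-2.96, 2.96]. Speed limits (rad/s): [2.39, 2.39, 3.14, 3.14, 3.14, 3.14, 3.14].

### API

Orientations are given as a rotation vector (axis times angle).
In Python, from bench import r, grab_frame, search_frame, cut_out, pinpoint gives the robot as it stands. The module is installed in compiled form; this text tells all that it offers.
- The arm moves only by the tool apply_moves, never from a script. Its argument "commands" is a list of rows, each a list of 7 numbers: the finger opening in mm, from 0 to 85.4, then the shift along the tool's x, y, z in mm, then the turn, a rotation vector about the tool's x, y, z in rad. A call has 1 to 20 rows; each row is the pose to reach, as a shift and turn from the pose commanded when the call began, along the tool's axes at that moment; what a row does not reach only later rows make up. A row lasts 1/10 s, in which the tool goes at most 50 mm and 8.59 degrees, less where a joint would pass 70% of its speed; a pose out of reach is approached as far as the arm can. A call with a gripper value outside its range is refused whole. The fingers move at their own pace and stop on an object; "force" is the grip in N (left out, the last holds). Time passes only in rows, so rows that repeat a pose let the fingers close. It gives the time, the measured TCP pose, the force and the opening at its end, in the units of the state.
- r.get_obs(): the state, without advancing time (a new reading comes with each control period).
- grab_frame(name): name is "scene" or "top" or "wrist"; returns a dict with "pixels" (420x560x3 uint8, red, green, blue), "mtx" (3x3 intrinsics, pixels), "position" and "rotation" of the camera in the world; the wrist camera has in their place "T_tool_cam" (4x4, takes a point from camera to tool coordinates, whose origin is the TCP and whose axes are the tool frame's). Camera axes: x right, y down, z forward; pixel columns grow to the right and rows downward; lengths in m; the calibration is good to about 2 mm. A picture is of the moment at which its call begins: read the wrist's pose just before it. There is no depth.
- r.hand_in(): hands the job in, once; it reports no verdict.
Trained networks look in the newest picture that a camera, given by its name, has taken for a name from the list of things; names that differ only in an ending like _2 or _b are one class to them, and where a whole thing is asked for, a point or a joint stands for the part that bears it (a point fixed in the world has none). Each returns a list of dicts, best first, with "confidence" (0 to 1); they miss things now and then, are a little off and sometimes report something else, mostly with a low value. They report only what shows in the picture. A call takes as long as a camera call.
- search_frame(label, camera): "point" ([column, row] as shares, 0 to 1, of the picture: columns of its width, rows of its height, amid what is visible of it).
- cut_out(label, camera): "pixels" (420x560 bool, what is visible of it) and "point" ([column, row] as shares, 0 to 1, of the picture: columns of its width, rows of its height, amid what is visible of it).
- pinpoint(label, camera): "point" ([column, row] as shares, 0 to 1, of the picture: columns of its width, rows of its height: a listed point, or the origin of a listed thing).
The state is a dict: "clock": time; "joints": joint angles; "qvel": joint speeds; "tau": joint torques, N m; "tcp_pos": TCP position; "orientation": TCP orientation; "contact_force": force on the tool from outside, world axes, zero at the start; "moment": the same for the moment, N m; "grip_width": finger opening in m.
Only numpy, scipy, OpenCV 4.12 (cv2) and the standard library are available. Lean on these libraries where they do the work, as an engineer would, in place of code of your own. Each camera call takes 0.05 s, during which the arm holds its last target.

## Working session

There is one attempt and no reset: what is moved stays moved. The work goes in short steps, Python scripts to look and compute and a tool call to move; the robot and the scene stay as the last step left them, time stands still between calls to the robot, and variables do not carry over. Pictures are saved under pics/ and viewed, and the job is handed in when it is done.

Besides the shell and the picture viewer there is one more tool, called after "Emit:" as name(argument=value, ...), one argument or row to a line, values as JSON. apply_moves: Moves the arm, as the interface text tells. Its arguments: {"type":"object","properties":{"commands":{"type":"array"},"force":{"type":"number"}},"required":["commands"]}

```bash
mkdir -p pics
cat > h.py <<'E'
import numpy as np, cv2
from scipy.spatial.transform import Rotation as R
from bench import r, grab_frame, search_frame, cut_out, pinpoint
def save(f,n): cv2.imwrite('pics/'+n+'.png', f['pixels'][:,:,::-1])
def campose(f):
    if 'T_tool_cam' in f:
        o=f['obs']; T=np.array(f['T_tool_cam']); Rt=R.from_rotvec(o['orientation']).as_matrix()
        return Rt@T[:3,3]+np.array(o['tcp_pos']), Rt@T[:3,:3]
    Rm=np.array(f['rotation']); 
    if Rm.shape!=(3,3): Rm=R.from_rotvec(Rm).as_matrix()
    return np.array(f['position']),Rm
def ray(f,p):
    c,Rm=campose(f); px=np.array([p[0]*560,p[1]*420,1.])
    d=Rm@np.linalg.solve(np.array(f['mtx']),px); return c,d/np.linalg.norm(d)
def atz(f,p,z):
    c,d=ray(f,p); return c+d*(z-c[2])/d[2]
def proj(f,X):
    c,Rm=campose(f); q=np.array(f['mtx'])@(Rm.T@(np.array(X)-c)); return q[:2]/q[2]
def grab(n):
    o=r.get_obs(); f=grab_frame(n); f['obs']=o; return f
E
python3 - <<'E'
from h import *
o=r.get_obs(); print(o, r.tcp_to_grasp)
for n in ['top','scene']:
    f=grab(n); save(f,n+'0'); print(n,campose(f)[0])
    zs=dict(extractor=0,rocker_press=.127,flap_hinge=.156,flap_tab=.156,carton=0,screwjar=0,pliers=0.01,taperoll=0,screwdriver=.01,mug=0,partbox=0,cleaner=0)
    for k,z in zs.items():
        for q in pinpoint(k,n)[:2]: print(k,round(q['confidence'],2),np.round(np.array(q['point'])*[560,420]),np.round(atz(f,q['point'],z),3))
E
```

```text
{'clock': 0.0, 'joints': array([-1.25607187,  0.47780195,  0.0223101 ,  1.55643904, -0.01151845,
        1.10932259, -0.08306762]), 'qvel': array([-1.50374392e-03,  9.58389649e-05, -1.28739800e-03,  2.02992092e-04,
       -6.88603351e-04,  1.07609471e-03, -2.37494131e-03]), 'tau': array([-5.98123770e-04, -5.96440315e+01,  1.60748418e+00, -2.81208247e+01,
        1.24620635e-02,  9.02533997e-03, -7.05655950e-06]), 'tcp_pos': array([0.27672579, 0.61501611, 0.23032915]), 'orientation': array([ 0.33015386,  1.54552635, -0.33303347]), 'contact_force': array([-0.26287369,  0.36222753,  0.24014925]), 'moment': array([-0.0272347 , -0.02748241, -0.00047483]), 'grip_width': 0.08524527981859543} 0.0187
top [ 0.50143    -0.03726684  1.44224512]
rocker_press 0.4 [175. 250.] [0.447 0.309 0.127]
rocker_press 0.2 [449. 210.] [ 0.564 -0.527  0.127]
flap_hinge 0.65 [219. 195.] [0.614 0.17  0.156]
flap_hinge 0.63 [105. 253.] [0.443 0.514 0.156]
flap_tab 0.55 [213. 242.] [0.474 0.187 0.156]
carton 0.9 [385. 216.] [ 0.552 -0.363  0.   ]
screwjar 0.57 [302. 212.] [ 0.568 -0.087  0.   ]
taperoll 0.65 [151.
[... 343 characters left out ...]
86285]
extractor 0.78 [315. 182.] [0.571 0.207 0.   ]
extractor 0.73 [363. 141.] [0.618 0.496 0.   ]
flap_tab 0.84 [290. 148.] [0.481 0.173 0.156]
carton 0.66 [314. 183.] [0.571 0.204 0.   ]
carton 0.63 [210. 307.] [ 0.561 -0.37   0.   ]
screwjar 0.68 [267. 241.] [ 0.568 -0.091  0.   ]
screwjar 0.56 [300. 126.] [0.369 0.431 0.   ]
pliers 0.59 [311. 283.] [ 0.768 -0.142  0.01 ]
taperoll 0.75 [298. 131.] [0.379 0.4   0.   ]
screwdriver 0.68 [333. 112.] [0.444 0.564 0.01 ]
mug 0.75 [365. 140.] [0.624 0.503 0.   ]
mug 0.35 [298. 125.] [0.361 0.426 0.   ]
partbox 0.76 [119. 351.] [ 0.432 -0.608  0.   ]
partbox 0.18 [206. 306.] [ 0.548 -0.373  0.   ]
cleaner 0.63 [162. 363.] [ 0.553 -0.564  0.   ]
```

View pics/top0.png

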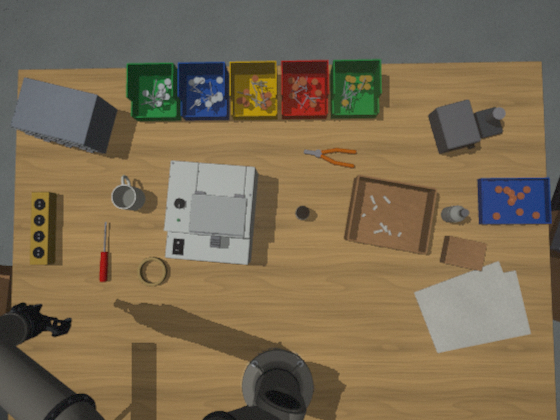

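View pics/scene0.png

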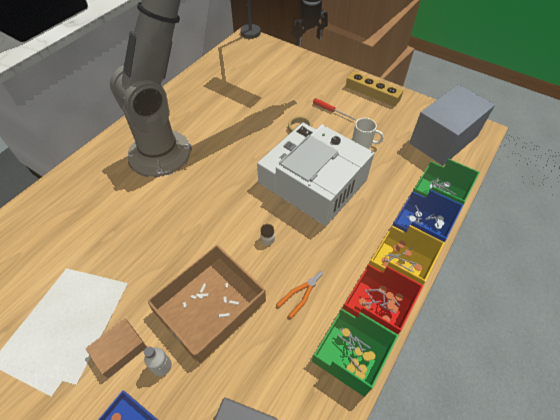

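The top view shows the extractor around (212,213), the rocker at (178,247), the flap tab at (219,241) and the carton at (391,215). Next I zoom in for corners.

Run:
```python
from h import *
f=grab('top'); im=f['pixels'][:,:,::-1]
a=cv2.resize(im[150:275,150:270],None,fx=6,fy=6,interpolation=cv2.INTER_CUBIC)[:, :]
cv2.imwrite('pics/ztop.png',cv2.resize(im[152:272,155:270],None,fx=5,fy=5,interpolation=cv2.INTER_CUBIC))
print(f['mtx'],f['rotation'])
import pickle; pickle.dump(f,open('top.pkl','wb'))
```

```text
[[429.38246876   0.         276.1018521 ]
 [  0.         429.38246876 207.09509295]
 [  0.           0.           1.        ]] [-2.17038914  2.18725264 -0.03418509]
```

View pics/ztop.png

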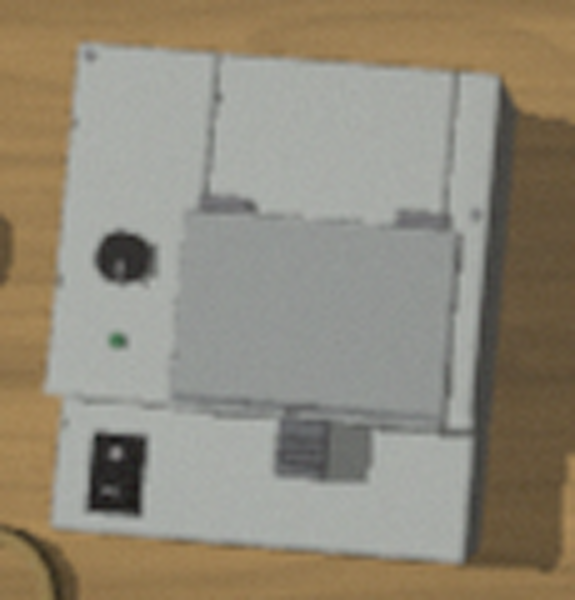

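```bash
cat > fit.py <<'E'
from h import *
import pickle
from scipy.optimize import least_squares
f=pickle.load(open('top.pkl','rb'))
uv=np.array([(80,45),(500,77),(45,392),(472,435),(53,527),(465,562),(125,258),(302,450)])/5.+[155-.4,152-.4]
P=np.array([(.15,.13,.152),(.15,-.13,.152),(-.066,.13,.152),(-.066,-.13,.152),(-.15,.13,.115),(-.15,-.13,.115),(.02,.088,.164),(.057-.1425,-.03,.161)])
def W(p,P): 
    c,s=np.cos(p[2]),np.sin(p[2]); return np.array([[c,-s,0],[s,c,0],[0,0,1]])@np.asarray(P).T+np.array([[p[0]],[p[1]],[0]])
def res(p): return np.concatenate([proj(f,X)-u for X,u in zip(W(p,P).T,uv)])
s=least_squares(res,[.57,.2,0]); print(s.x,np.round(s.fun.reshape(-1,2),1))
for n,X in dict(press=(-.128,.09,.127),tab=(.057-.148,-.03,.156),hinge=(.057,-.03,.156),pre=(-.016,-.03,.129)).items(): print(n,W(s.x,[X])[:,0])
E
python3 fit.py
```

```text
[ 0.56255557  0.20216244 -0.09062402] [[-0.  -0.7]
 [ 0.8 -0.4]
 [ 0.   0.5]
 [ 0.2 -0.8]
 [-0.8  0.6]
 [ 0.3  0.9]
 [-0.5 -0.1]
 [ 0.  -0.1]]
press [0.44322582 0.30337712 0.127     ]
tab [0.46921399 0.18052104 0.156     ]
hinge [0.61660666 0.16712704 0.156     ]
pre [0.54390622 0.17373354 0.129     ]
```

```bash
cat >> h.py <<'E'
YAW=-0.0906
def Rdown(jaw_ang):
    x=np.array([0,0,-1.]); y=np.array([np.cos(jaw_ang),np.sin(jaw_ang),0]); return np.c_[x,y,np.cross(x,y)]
def plan(tcp,jaw):
    o=r.get_obs(); R0=R.from_rotvec(o['orientation']).as_matrix()
    d=R0.T@(np.array(tcp)-o['tcp_pos'])*1000
    best=min((R.from_matrix(R0.T@Rdown(j)).as_rotvec() for j in (jaw,jaw+np.pi)),key=np.linalg.norm)
    print('shift',np.round(d,1),'turn',np.round(best,4),'|',round(o['clock'],2),np.round(o['tcp_pos'],4),np.round(o['joints'],2))
E
python3 - <<'E'
from h import *
print(R.from_rotvec(r.get_obs()['orientation']).as_matrix().round(3))
plan((.44,.27,.27),YAW+np.pi/2)
E
```

```text
[[-0.     0.41   0.912]
 [ 0.     0.912 -0.41 ]
 [-1.     0.    -0.   ]]
shift [ -38.7 -248.2  290.5] turn [-0.3322 -0.     -0.    ] | 1.35 [0.277  0.6156 0.2313] [-1.26  0.48  0.02  1.56 -0.01  1.11 -0.08]
```

Emit:
apply_moves(
  commands=[
    [0,-39,-50,58,-0.07,0,0],
    [0,-39,-75,87,-0.15,0,0],
    [0,-39,-100,116,-0.22,0,0],
    [0,-39,-125,146,-0.28,0,0],
    [0,-39,-150,176,-0.332,0,0],
    [0,-39,-175,206,-0.332,0,0],
    [0,-39,-200,234,-0.332,0,0],
    [0,-39,-225,262,-0.332,0,0],
    [0,-39,-248,290,-0.332,0,0],
    [0,-39,-248,290,-0.332,0,0],
    [0,-39,-248,290,-0.332,0,0],
    [0,-39,-248,290,-0.332,0,0],
  ],
)

```text
clock: 2.55
tcp_pos: [0.4392, 0.2716, 0.2704]
orientation: [0.071, 1.57, -0.07]
contact_force: [-0.3, 0.1, 0.1]
grip_width: -0.0002
```

Run:
```python
from h import *
f=grab('wrist'); save(f,'w1')
for k,z in dict(rocker_press=.127,flap_tab=.156,flap_hinge=.156).items():
    for q in pinpoint(k,'wrist')[:2]: print(k,round(q['confidence'],2),np.round(np.array(q['point'])*[560,420]),np.round(atz(f,q['point'],z),3))
for n,X in dict(press=[.4432,.3034,.127],tab=[.4692,.1805,.156]).items(): print(n,proj(f,X))
plan((.443,.303,.2),YAW+np.pi/2)
```

```text
rocker_press 0.73 [319. 203.] [0.444 0.301 0.127]
flap_tab 0.83 [166. 260.] [0.471 0.181 0.156]
press [322.13442128 201.17550483]
tab [165.75697129 257.65217073]
shift [70.2 31.8  1.1] turn [ 0.0018 -0.0002 -0.0001] | 2.75 [0.4391 0.2715 0.2702] [-0.77  0.18  0.11  1.89 -0.02  1.08  0.83]
```

View pics/w1.png

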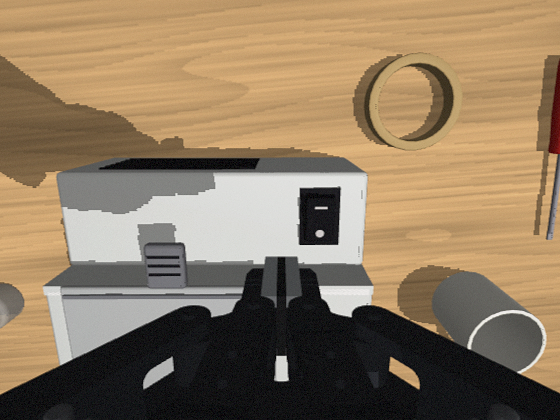

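Wrist view: the rocker at (319,215) and the tab at (166,265) both agree with the top-view fit to about 2 mm. Pressing now.

Emit:
apply_moves(
  commands=[
    [0,40,31,-2,0,0,0],
    [0,80,31,-2,0,0,0],
    [0,115,31,-2,0,0,0],
    [0,132,31,-2,0,0,0],
    [0,140,31,-2,0,0,0],
    [0,143,31,-2,0,0,0],
    [0,146,31,-2,0,0,0],
    [0,148,31,-2,0,0,0],
    [0,148,31,-2,0,0,0],
    [0,148,31,-2,0,0,0],
  ],
)

```text
clock: 3.75
tcp_pos: [0.4407, 0.3022, 0.1231]
orientation: [0.072, 1.569, -0.07]
contact_force: [-3.6, 1.5, 4.2]
grip_width: 0.0
```

Emit:
apply_moves(
  commands=[
    [0,2,0,0,0,0,0],
    [0,3,0,0,0,0,0],
    [0,4,0,0,0,0,0],
    [0,4,0,0,0,0,0],
  ],
)

```text
clock: 4.15
tcp_pos: [0.4404, 0.3024, 0.1211]
orientation: [0.073, 1.569, -0.07]
contact_force: [-11.5, -3.9, 27.5]
grip_width: -0.0004
```

Emit:
apply_moves(
  commands=[
    [0,-30,0,0,0,0,0],
    [0,-80,0,0,0,0,0],
    [60,-110,-60,0,0,0,0],
    [60,-110,-90,0,0,0,0],
    [60,-110,-90,0,0,0,0],
    [60,-110,-90,0,0,0,0],
  ],
)

```text
clock: 4.75
tcp_pos: [0.4331, 0.2108, 0.2289]
orientation: [0.074, 1.568, -0.073]
contact_force: [-0.6, 1.7, 0.1]
grip_width: 0.058
```

Run:
```python
from h import *
f=grab('wrist'); save(f,'w2')
for k,z in dict(rocker_press=.121,flap_tab=.156).items():
    for q in pinpoint(k,'wrist')[:2]: print(k,round(q['confidence'],2),np.round(np.array(q['point'])*[560,420]),np.round(atz(f,q['point'],z),3))
plan((.470,.1805,.156-.0187-.003),YAW+np.pi/2)
```

```text
rocker_press 0.59 [412. 211.] [0.442 0.302 0.121]
flap_tab 0.78 [242. 283.] [0.469 0.181 0.156]
shift [ 93.7 -28.9  40.4] turn [ 0.0012 -0.     -0.0001] | 4.9 [0.4324 0.2129 0.228 ] [-0.7   0.16  0.13  2.01 -0.02  0.97  0.92]
```

View pics/w2.png

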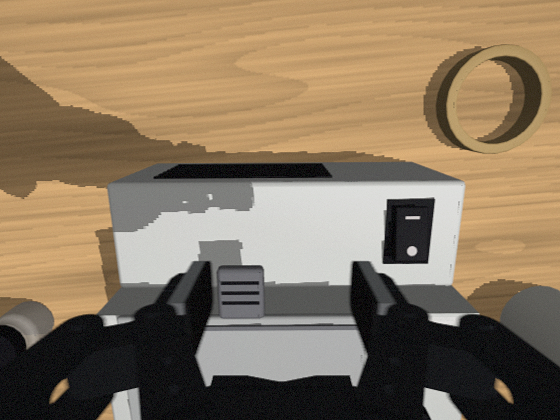

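Emit:
apply_moves(
  commands=[
    [60,0,-29,40,0,0,0],
    [60,30,-29,40,0,0,0],
    [60,60,-29,40,0,0,0],
    [60,80,-29,40,0,0,0],
    [60,94,-29,40,0,0,0],
    [60,94,-29,40,0,0,0],
    [60,94,-29,40,0,0,0],
  ],
  force=25,
)

```text
clock: 5.6
tcp_pos: [0.4695, 0.1801, 0.1341]
orientation: [0.07, 1.57, -0.071]
contact_force: [0.3, 0.5, -0.2]
grip_width: 0.06
```

Run:
```python
from h import *
f=grab('wrist'); save(f,'w3')
for k,z in dict(flap_tab=.156).items():
    for q in pinpoint(k,'wrist')[:2]: print(k,round(q['confidence'],2),np.round(np.array(q['point'])*[560,420]),np.round(atz(f,q['point'],z),3))
plan((.470,.1805,.156-.0187-.003),YAW+np.pi/2)
```

```text
flap_tab 0.59 [285. 300.] [0.468 0.18  0.156]
shift [ 0.7  0.4 -0.2] turn [ 0.0005  0.0011 -0.0008] | 5.7 [0.4701 0.1801 0.135 ] [-0.62  0.32  0.15  2.06 -0.07  0.76  1.06]
```

View pics/w3.png

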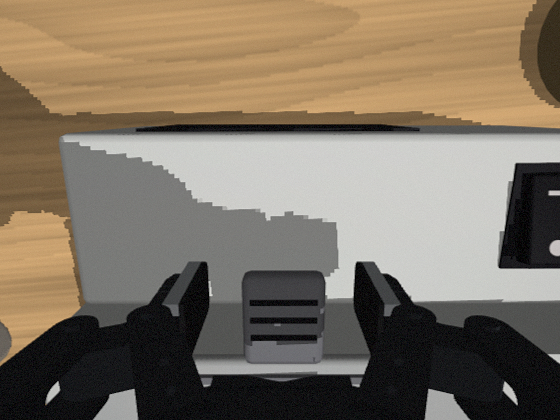

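The tab at (284,315) is midway between the fingers (207 and 357). I close on it.

Emit:
apply_moves(
  commands=[
    [25,0,0,0,0,0,0],
    [25,0,0,0,0,0,0],
    [20,0,0,0,0,0,0],
    [20,0,0,0,0,0,0],
    [20,0,0,0,0,0,0],
    [20,0,0,0,0,0,0],
  ],
  force=25,
)

```text
clock: 6.3
tcp_pos: [0.4701, 0.1808, 0.1352]
orientation: [0.072, 1.568, -0.069]
contact_force: [-1.8, 5.2, 5.9]
grip_width: 0.0296
```

Run:
```python
from h import *
plan((.470,.1805,.156-.0187-.003),YAW+np.pi/2)
# arc in tool coords: up = -x ; tool z = toward ext +x?
print(R.from_rotvec(r.get_obs()['orientation']).as_matrix().round(2))
for t in np.arange(0,1.85,.09): print([round(-148*np.sin(t)),0,round(148*(1-np.cos(t)))],round(t,2))
```

```text
shift [ 0.9 -0.3 -0. ] turn [ 0.0007  0.0014 -0.0023] | 6.3 [0.4701 0.1808 0.1352] [-0.62  0.32  0.15  2.06 -0.07  0.76  1.06]
[[ 0.    0.09  1.  ]
 [ 0.    1.   -0.09]
 [-1.    0.    0.  ]]
[0, 0, 0] 0.0
[-13, 0, 1] 0.09
[-26, 0, 2] 0.18
[-39, 0, 5] 0.27
[-52, 0, 9] 0.36
[-64, 0, 15] 0.45
[-76, 0, 21] 0.54
[-87, 0, 28] 0.63
[-98, 0, 37] 0.72
[-107, 0, 46] 0.81
[-116, 0, 56] 0.9
[-124, 0, 67] 0.99
[-131, 0, 78] 1.08
[-136, 0, 90] 1.17
[-141, 0, 103] 1.26
[-144, 0, 116] 1.35
[-147, 0, 129] 1.44
[-148, 0, 142] 1.53
[-148, 0, 155] 1.62
[-147, 0, 169] 1.71
[-144, 0, 182] 1.8
```

Emit:
apply_moves(
  commands=[
    [20,-6,0,0,0,0,0],
    [20,-13,0,1,0,0,0],
    [20,-26,0,2,0,0,0],
    [20,-39,0,5,0,0,0],
    [20,-52,0,9,0,0,0],
    [20,-64,0,15,0,0,0],
    [20,-76,0,21,0,0,0],
    [20,-87,0,28,0,0,0],
    [20,-98,0,37,0,0,0],
    [20,-98,0,37,0,0,0],
  ],
)

```text
clock: 7.3
tcp_pos: [0.5068, 0.1776, 0.2334]
orientation: [0.073, 1.569, -0.069]
contact_force: [-2.6, 6.8, 0.3]
grip_width: 0.0296
```

Run:
```python
from h import *
f=grab('wrist'); save(f,'w4')
f=grab('scene'); cv2.imwrite('pics/s4.png',cv2.resize(f['pixels'][60:270,180:460,::-1],None,fx=2.5,fy=2.5))
```

```text
(no output)
```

View pics/s4.png

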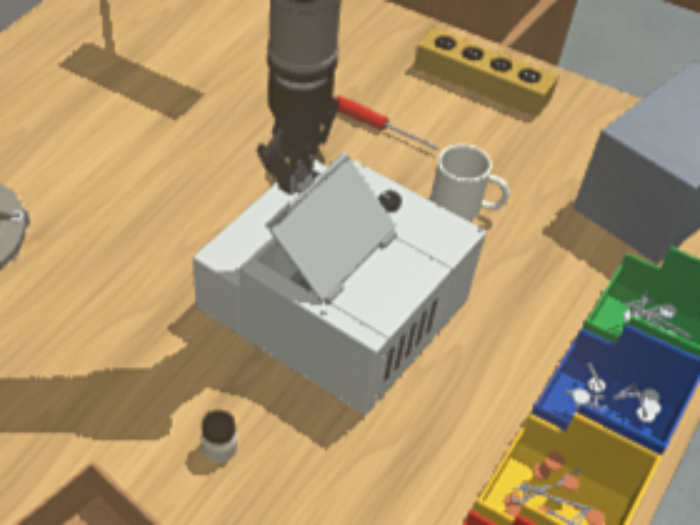

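View pics/w4.png

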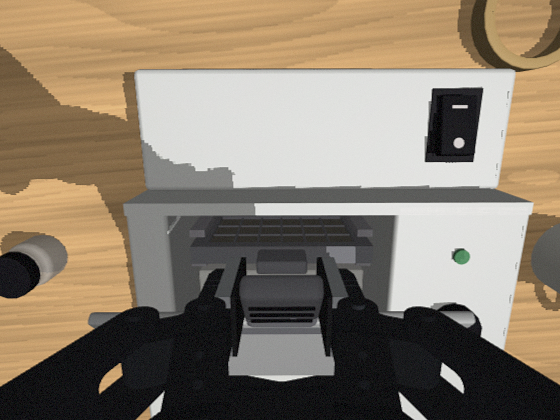

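The flap is swinging up between the fingers, and the bay with the pre-filter tab is visible at (282,262). I carry on past upright.

Emit:
apply_moves(
  commands=[
    [20,-9,0,9,0,0,0],
    [20,-18,0,19,0,0,0],
    [20,-26,0,30,0,0,0],
    [20,-33,0,41,0,0,0],
    [20,-38,0,53,0,0,0],
    [20,-43,0,66,0,0,0],
    [20,-46,0,79,0,0,0],
    [20,-49,0,92,0,0,0],
    [20,-50,0,105,0,0,0],
    [20,-50,0,118,0,0,0],
    [20,-49,0,132,0,0,0],
    [20,-46,0,145,0,0,0],
    [20,-46,0,145,0,0,0],
  ],
)

```text
clock: 8.7
tcp_pos: [0.6518, 0.1647, 0.2781]
orientation: [0.072, 1.569, -0.069]
contact_force: [1.4, 5.8, 0.6]
grip_width: 0.0294
```

Run:
```python
from h import *
f=grab('scene'); cv2.imwrite('pics/s5.png',cv2.resize(f['pixels'][60:270,180:460,::-1],None,fx=2.5,fy=2.5))
```

```text
(no output)
```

View pics/s5.png

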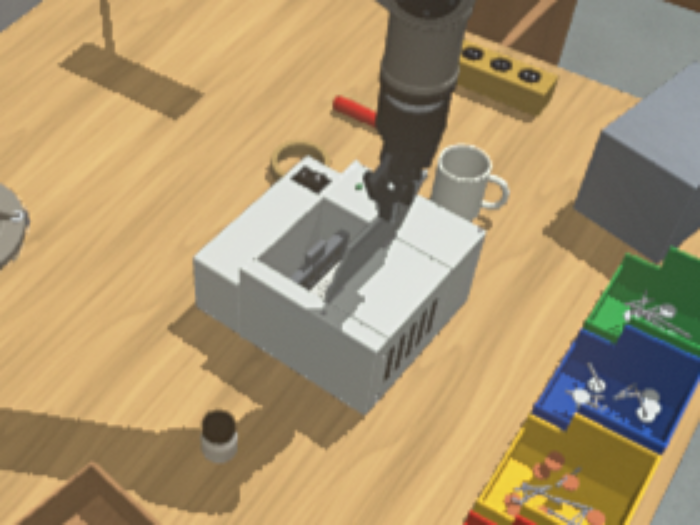

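Past upright. I release, let it settle, then back away upwards.

Emit:
apply_moves(
  commands=[
    [60,0,0,0,0,0,0],
    [60,0,0,0,0,0,0],
    [60,0,0,0,0,0,0],
    [60,0,0,0,0,0,0],
    [60,0,0,0,0,0,0],
    [60,-30,0,0,0,0,0],
    [60,-60,0,0,0,0,0],
    [60,-60,0,-40,0,0,0],
    [60,-60,0,-80,0,0,0],
    [60,-60,0,-120,0,0,0],
    [60,-60,0,-150,0,0,0],
    [60,-60,0,-150,0,0,0],
    [60,-60,0,-150,0,0,0],
  ],
)

```text
clock: 10.05
tcp_pos: [0.5014, 0.1765, 0.3389]
orientation: [0.071, 1.568, -0.07]
contact_force: [0.2, -0.4, -0.3]
grip_width: 0.0599
```

Run:
```python
from h import *
f=grab('scene'); cv2.imwrite('pics/s6.png',cv2.resize(f['pixels'][60:270,180:460,::-1],None,fx=2.5,fy=2.5))
print([ (round(q['confidence'],2),np.round(np.array(q['point'])*[560,420])) for q in pinpoint('prefilter_tab','scene')])
f=grab('wrist'); save(f,'w6')
for k,z in dict(prefilter_tab=.129,prefilter=.02,mainfilter=.02,rocker_press=.121).items():
    for q in pinpoint(k,'wrist')[:2]: print(k,round(q['confidence'],2),np.round(np.array(q['point'])*[560,420]),np.round(atz(f,q['point'],z),3))
print(proj(f,[.5439,.1737,.129]))
plan((.544,.174,.22),YAW)
```

```text
[(0.64, array([309., 159.]))]
prefilter_tab 0.86 [280. 226.] [0.545 0.17  0.129]
prefilter 0.58 [283. 201.] [0.545 0.174 0.02 ]
prefilter 0.51 [508. 225.] [0.606 0.468 0.02 ]
mainfilter 0.83 [281. 233.] [0.588 0.168 0.02 ]
rocker_press 0.8 [410. 108.] [0.442 0.304 0.121]
rocker_press 0.71 [283. 231.] [0.553 0.172 0.121]
[283.46673463 224.765124  ]
shift [118.    1.7  42.1] turn [1.5698e+00 1.0000e-04 6.0000e-04] | 10.4 [0.5019 0.1762 0.338 ] [-0.62  0.15  0.19  1.77 -0.03  1.23  1.05]
```

View pics/s6.png

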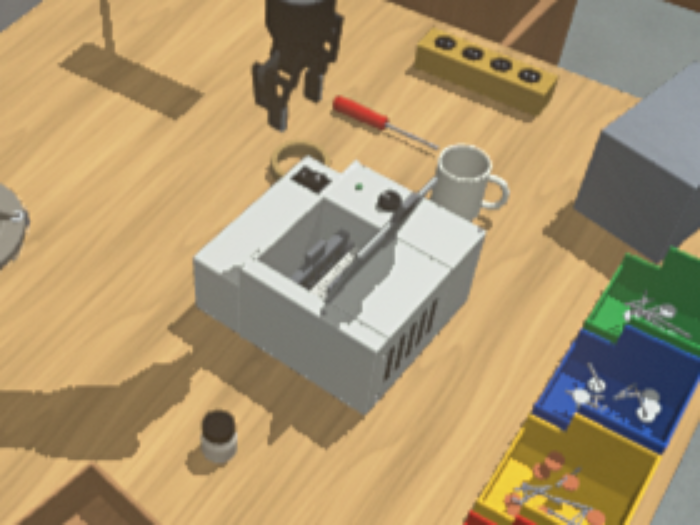

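View pics/w6.png

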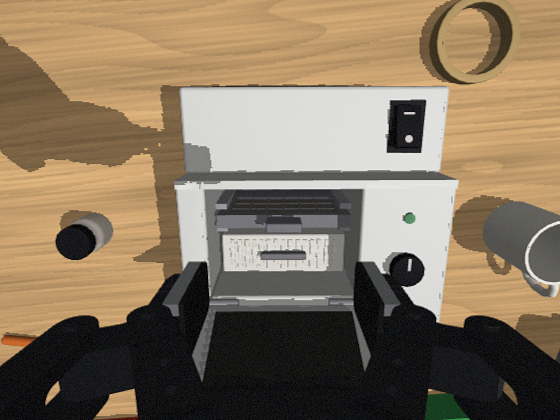

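Flap stands open against its stop. The pre-filter tab at (283,225) matches the prediction, and the main filter is seated behind it. I turn the jaws 90° above the tab.

Emit:
apply_moves(
  commands=[
    [60,0,2,20,0.14,0,0],
    [40,0,2,30,0.28,0,0],
    [40,0,0,42,0.42,0,0],
    [40,0,0,42,0.56,0,0],
    [40,0,0,42,0.7,0,0],
    [40,10,0,42,0.84,0,0],
    [40,20,0,42,0.98,0,0],
    [40,40,0,42,1.12,0,0],
    [40,60,0,42,1.26,0,0],
    [40,80,0,42,1.4,0,0],
    [40,100,0,42,1.54,0,0],
    [40,110,1,42,1.57,0,0],
    [40,118,1,42,1.57,0,0],
    [40,118,1,42,1.57,0,0],
    [40,118,1,42,1.57,0,0],
  ],
)

```text
clock: 11.9
tcp_pos: [0.5438, 0.1737, 0.2209]
orientation: [1.275, 1.166, -1.273]
contact_force: [0.4, 0.2, -0.1]
grip_width: 0.0403
```

Run:
```python
from h import *
f=grab('wrist'); save(f,'w7')
for k,z in dict(prefilter_tab=.129,mainfilter=.02).items():
    for q in pinpoint(k,'wrist')[:2]: print(k,round(q['confidence'],2),np.round(np.array(q['point'])*[560,420]),np.round(atz(f,q['point'],z),4))
print(proj(f,[.5439,.1737,.129]))
q=cut_out('prefilter_tab','wrist'); print(len(q))
plan((.5445,.173,.1165),YAW)
```

```text
prefilter_tab 0.64 [278. 215.] [0.5421 0.1746 0.129 ]
mainfilter 0.76 [323. 187.] [0.584  0.1686 0.02  ]
[280.61088352 215.92427916]
1
shift [104.6   0.7   0.7] turn [ 0.001  -0.0009 -0.0012] | 12.1 [0.5438 0.1737 0.2211] [-0.74  0.33  0.4   1.84 -0.15  1.   -0.37]
```

View pics/w7.png

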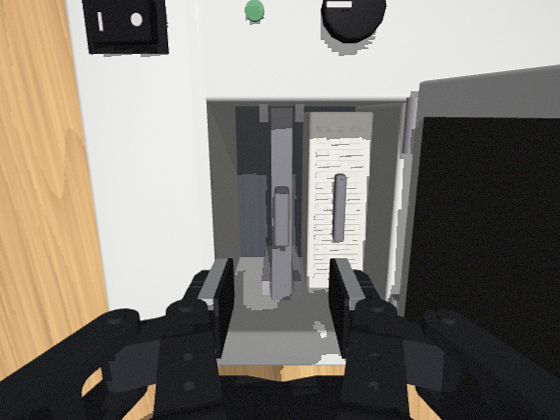

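The tab at (282,216) is centred between the jaws (222–343). I descend and grip.

Emit:
apply_moves(
  commands=[
    [40,30,0,0,0,0,0],
    [40,60,0,0,0,0,0],
    [40,85,0,0,0,0,0],
    [40,97,0,0,0,0,0],
    [40,104,0,0,0,0,0],
    [40,104,0,0,0,0,0],
    [20,104,0,0,0,0,0],
    [5,104,0,0,0,0,0],
    [3,104,0,0,0,0,0],
    [3,104,0,0,0,0,0],
    [3,104,0,0,0,0,0],
    [3,104,0,0,0,0,0],
  ],
  force=50,
)

```text
clock: 13.3
tcp_pos: [0.5444, 0.174, 0.1176]
orientation: [1.277, 1.165, -1.273]
contact_force: [-0.3, -0.0, 6.6]
grip_width: 0.0088
```

Run:
```python
from h import *
f=grab('wrist'); save(f,'w8'); plan((.5445,.173,.1165),YAW)
```

```text
shift [1.1 0.2 0.9] turn [ 0.0005 -0.0014 -0.0022] | 13.35 [0.5444 0.174  0.1176] [-0.69  0.46  0.36  1.93 -0.22  0.79 -0.31]
```

View pics/w8.png

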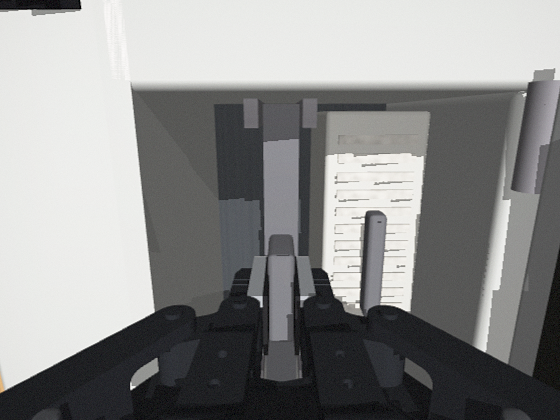

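Gripped (8.8 mm opening). I lift straight up.

Emit:
apply_moves(
  commands=[
    [3,-5,0,0,0,0,0],
    [3,-12,0,0,0,0,0],
    [3,-22,0,0,0,0,0],
    [3,-34,0,0,0,0,0],
    [3,-47,0,0,0,0,0],
    [3,-60,0,0,0,0,0],
    [3,-73,0,0,0,0,0],
    [3,-86,0,0,0,0,0],
    [3,-99,0,0,0,0,0],
    [3,-112,0,0,0,0,0],
    [3,-125,0,0,0,0,0],
    [3,-138,0,0,0,0,0],
    [3,-148,0,0,0,0,0],
    [3,-156,0,0,0,0,0],
    [3,-160,0,0,0,0,0],
    [3,-160,0,0,0,0,0],
    [3,-160,0,0,0,0,0],
    [3,-160,0,0,0,0,0],
  ],
)

```text
clock: 15.15
tcp_pos: [0.543, 0.1735, 0.2757]
orientation: [1.274, 1.166, -1.276]
contact_force: [0.6, -0.8, -1.2]
grip_width: 0.0091
```

Run:
```python
from h import *
f=grab('scene'); cv2.imwrite('pics/s9.png',cv2.resize(f['pixels'][60:270,180:460,::-1],None,fx=2.5,fy=2.5))
f=grab('wrist'); save(f,'w9')
f=grab('top'); im=f['pixels'][:,:,::-1]
cv2.imwrite('pics/zc.png',cv2.resize(im[165:265,330:450],None,fx=5,fy=5,interpolation=cv2.INTER_CUBIC))
```

```text
(no output)
```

View pics/s9.png

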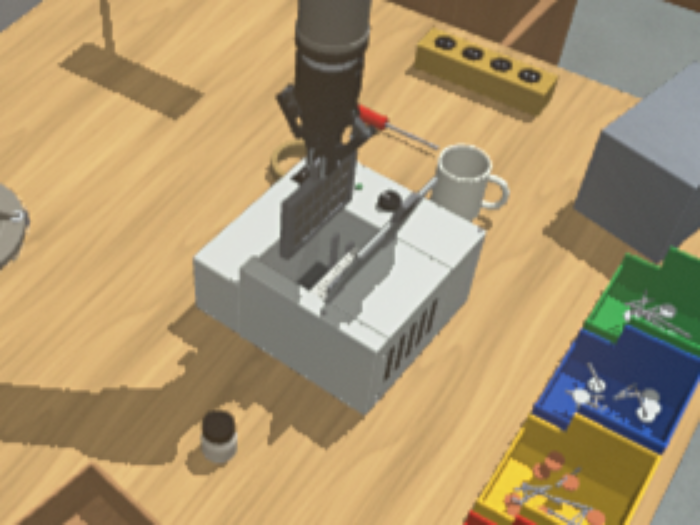

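View pics/w9.png

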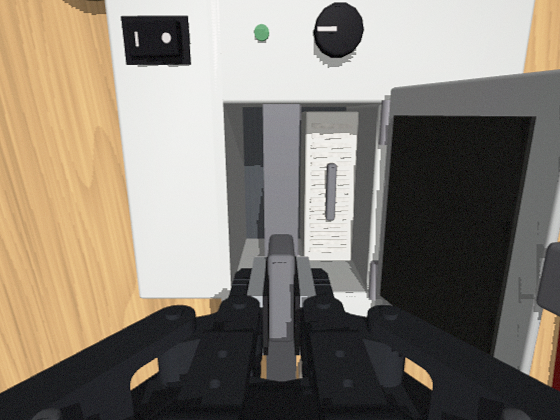

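View pics/zc.png

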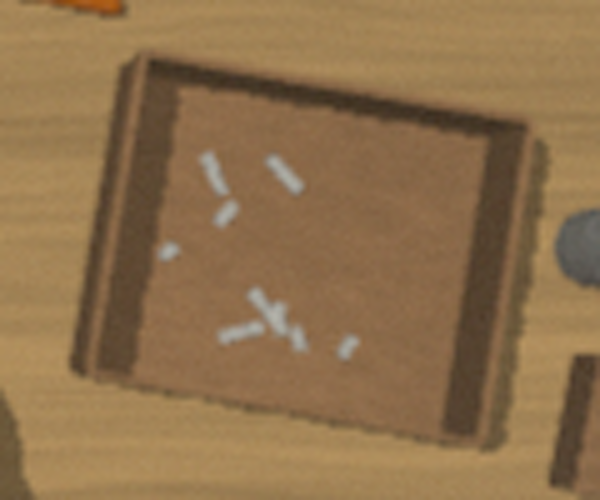

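The cassette is clear of the top and upright, and the main filter is still seated at (331,190). Next, the carton centre from its rim corners.

Run:
```python
from h import *
import pickle
f=pickle.load(open('top.pkl','rb'))
c=[]
for u in [(148,55),(540,122),(490,447),(88,377)]:
    c.append(atz(f,[(330+u[0]/5-.4)/560,(165+u[1]/5-.4)/420],.08))
c=np.array(c); print(c.round(3),c.mean(0).round(4)); 
print(np.linalg.norm(c[0]-c[1]),np.linalg.norm(c[1]-c[2]))
m=c.mean(0); plan((m[0],m[1],.275),YAW)
```

```text
[[ 0.679 -0.266  0.08 ]
 [ 0.634 -0.511  0.08 ]
 [ 0.43  -0.474  0.08 ]
 [ 0.475 -0.224  0.08 ]] [ 0.5544 -0.3689  0.08  ]
0.24945531808373872 0.20720219001908216
shift [  1.1  60.  539.2] turn [0.0006 0.0005 0.0006] | 15.3 [0.5431 0.1735 0.2759] [-0.75  0.27  0.41  1.78 -0.12  1.11 -0.39]
```

Emit:
apply_moves(
  commands=[
    [3,-6,0,3,0,0,0],
    [3,-10,1,9,0,0,0],
    [3,-10,2,18,0,0,0],
    [3,-10,3,30,0,0,0],
    [3,-10,5,44,0,0,0],
    [3,-10,7,60,0,0,0],
    [3,-10,9,77,0,0,0],
    [3,-10,11,95,0,0,0],
    [3,-10,13,113,0,0,0],
    [3,-10,15,131,0,0,0],
    [3,-10,17,149,0,0,0],
    [3,-10,19,167,0,0,0],
    [3,-10,21,185,0,0,0],
    [3,-10,23,203,0,0,0],
    [3,-10,25,221,0,0,0],
    [3,-10,27,237,0,0,0],
    [3,-10,28,250,0,0,0],
    [3,-10,29,260,0,0,0],
    [3,-10,30,267,0,0,0],
    [3,-10,30,270,0,0,0],
  ],
)

```text
clock: 17.3
tcp_pos: [0.5489, -0.0987, 0.2863]
orientation: [1.276, 1.165, -1.276]
contact_force: [-0.2, 0.6, -1.7]
grip_width: 0.0088
```

Emit:
apply_moves(
  commands=[
    [3,0,0,3,0,0,0],
    [3,0,1,9,0,0,0],
    [3,0,2,18,0,0,0],
    [3,0,3,30,0,0,0],
    [3,0,5,44,0,0,0],
    [3,0,7,60,0,0,0],
    [3,0,9,77,0,0,0],
    [3,0,11,95,0,0,0],
    [3,0,13,113,0,0,0],
    [3,0,15,131,0,0,0],
    [3,0,17,149,0,0,0],
    [3,0,19,167,0,0,0],
    [3,0,21,185,0,0,0],
    [3,0,23,203,0,0,0],
    [3,0,25,221,0,0,0],
    [3,0,27,237,0,0,0],
    [3,0,28,250,0,0,0],
    [3,0,29,260,0,0,0],
    [3,0,30,267,0,0,0],
    [3,0,30,270,0,0,0],
  ],
)

```text
clock: 19.3
tcp_pos: [0.5545, -0.3701, 0.2862]
orientation: [1.275, 1.165, -1.276]
contact_force: [-0.1, -0.0, -2.3]
grip_width: 0.0093
```

Run:
```python
from h import *
plan((.5544,-.3689,.24),YAW)
f=grab('scene'); save(f,'s10')
for k in ['prefilter','prefilter_tab']:
  for q in pinpoint(k,'scene')[:2]: print(k,q['confidence'],np.array(q['point'])*[560,420])
print(proj(f,[.554,-.369,.188]),proj(f,[.554,-.369,.297]))
```

```text
shift [46.2 -0.2 -1.2] turn [0.0003 0.     0.0002] | 19.3 [ 0.5545 -0.3701  0.2862] [ 0.07  0.47  0.61  1.54 -0.28  1.22  0.64]
prefilter 0.47 [322.504 165.606]
prefilter_tab 0.95 [189.672 255.612]
prefilter_tab 0.47 [161.504 365.484]
[198.45537132 278.01989863] [190.90432666 257.6467361 ]
```

View pics/s10.png

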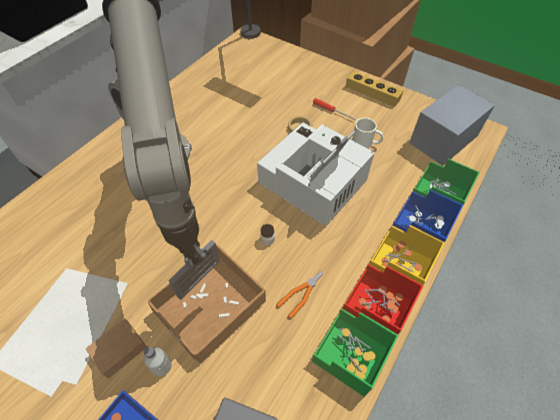

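Emit:
apply_moves(
  commands=[
    [3,8,0,0,0,0,0],
    [3,18,0,0,0,0,0],
    [3,28,0,0,0,0,0],
    [3,35,0,0,0,0,0],
    [3,38,0,0,0,0,0],
    [3,38,0,0,0,0,0],
    [3,38,0,0,0,0,0],
    [3,38,0,0,0,0,0],
    [3,38,0,0,0,0,0],
    [3,38,0,0,0,0,0],
  ],
)

```text
clock: 20.45
tcp_pos: [0.5546, -0.3697, 0.2486]
orientation: [1.275, 1.165, -1.275]
contact_force: [0.2, -0.1, -1.3]
grip_width: 0.0093
```

Run:
```python
from h import *
f=grab('scene'); a=cv2.resize(f['pixels'][220:370,120:300,::-1],None,fx=4,fy=4); 
E0=np.array([.554,-.369,.15]); c,s=np.cos(YAW),np.sin(YAW)
for dy in (-.07,.07):
  for dz in (0,.095):
    u=(proj(f,E0+[-s*dy,c*dy,dz])-[120,220])*4; cv2.circle(a,tuple(int(v) for v in u),4,(0,0,255),1)
cv2.imwrite('pics/s11.png',a)
f=grab('wrist'); save(f,'w11')
for q in pinpoint('rocker_press','scene')[:2]: print(q)
print(r.get_obs()['tcp_pos'])
```

```text
{'point': [0.5368, 0.3095], 'confidence': 0.65}
[ 0.55459225 -0.36956408  0.24840874]
```

View pics/s11.png

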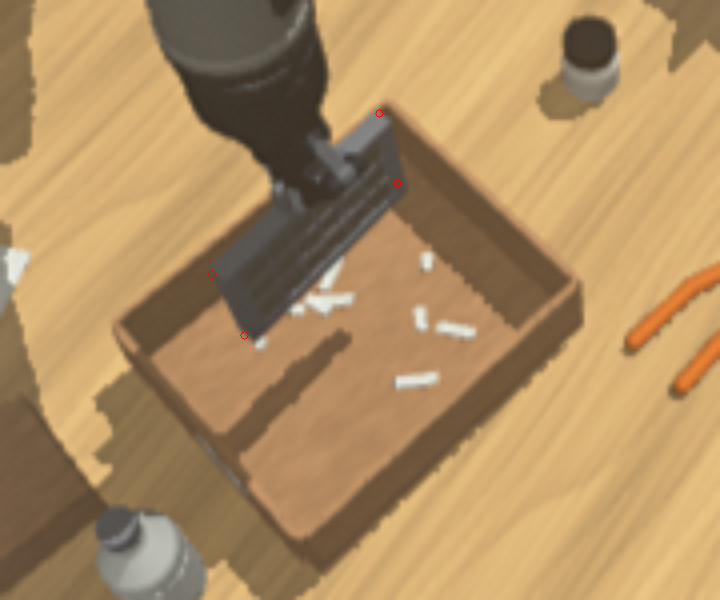

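View pics/w11.png

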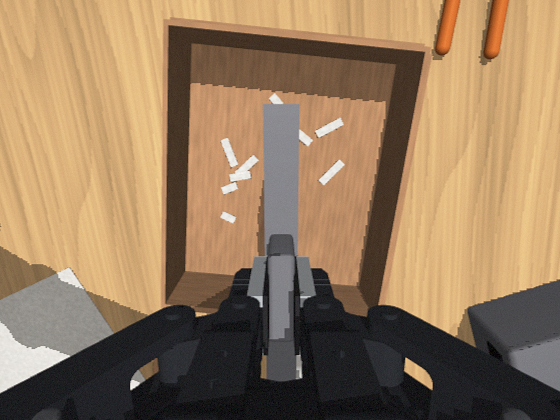

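The cassette matches the predicted upright outline (red circles) and hangs over the middle of the carton. I hand in.

Run:
```python
from h import *
print(r.hand_in())
```

```text
the job is handed in; nothing more can be done
None
```

I handed the job in at about 20.5 s, with the cassette still held over the middle of the carton; the hand-in reports no verdict.

**What I did:**
- Pressed the rocker down to its stop.
- Swung the flap past upright by its tab and let go, and it fell open against its stop.
- Drew the pre-filter straight up by its tab and carried it upright to the carton.

**Last checks:**
- **Cassette:** it is gripped at a 9 mm opening. Its outline in the scene picture matches the predicted upright one to within a few millimetres. The gripper is within about 1 mm of my estimate of the carton's centre. By my estimate the lower edge is at about 0.15 m, some 70 mm above the rim.
- **Flap and main filter:** the flap still showed open in the scene picture taken over the carton. The main filter was last seen seated just after the lift.
- **Bystanders:** none of the things on the bench looked moved in the pictures.
- **Rocker:** I judged it off indirectly. The finger stopped at 0.121 m with about 27 N, which matches the stated "off" height. I did not measure its angle.

Some network reports were wrong, such as a second "rocker" near the tab. I set these aside because they did not match the pictures.

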